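# Set the bottle lane with the 60 mm gauge

### The job

Lay the orange-handled gauge flat in the middle of the bottle lane, let go of it, and turn the red eccentric bolt until the white guide closes up to the gauge without jamming it: at most about 1 mm of play, and the gauge must still slide (ease the bolt back a little if it binds). Then prove the setting by sliding the gauge flat along the lane towards the green-striped end until at least half of it sticks out beyond the guides, and finally put it away, lying flat in the blue tray. Leave the lane at that setting, and do not disturb the bottles, the beaker and the blue-handled gauge.

Things in the scene. Friction and masses are not known exactly. Their poses are not given: they have to be found in the camera images.
- lane_mid (a point): Bottle lane: aluminium bed plate 320 x 175 mm, 15 mm thick, fixed to the bench. This point: mid lane on the bed's top face, 15 mm above the bench. x runs along the lane towards the outfeed end, marked by a green stripe; z up. The bed reaches x = -160 to 160, y = -60 to 115 mm. A 60 mm gauge against the fence is centred on y = 0. Between the guides means x = -90 to 90 mm.
- fence_face (a point): Fixed grey fence, 180 mm long, 18 mm thick, top 25 mm above the bed. This point: middle of its top edge on the lane side, at lane y = -30 mm.
- guide_face (a point): White sliding guide, 180 mm long, 16 mm thick, top 26 mm above the bed, parallel to the fence. This point: middle of its top edge on the lane side, at lane y = 44 mm minus joint guide. The gap is its distance from the fence face.
- guide (a joint): How far (m) the white guide has moved towards the fence. The lane's gap is 74 mm minus this: 0.014 is a gap of exactly 60 mm. It moves only with the eccentric bolt: guide = 10 mm x (1 - cos(cam)). It presses on a gauge in the lane and yields about 1 mm per 25 N; squeezed even slightly, the gauge binds and will not slide.
- cam (a joint): Turn of the eccentric bolt in rad, 0 (gap 74 mm) to 2.6 (55 mm). It grows clockwise seen from above, which narrows the lane. It starts between 0 and 1.0 and stays where it is left (friction about 0.2 N m: about 20 N on the guide would push it back). The gap is 60 mm at about 1.98 and shrinks there by 0.9 mm per 0.1 rad.
- cam_bar (a point): Red bar head of the eccentric bolt: 70 mm long along this frame's y, 14 mm wide, 26 mm high, underside 45 mm and top 71 mm above the bench, a white mark near one end. This point: the bar's centre, 58 mm above the bench, on the vertical bolt axis (lane x = 0, y = 78 mm). Under it an eccentric steel disc, 44 mm across, top 36 mm above the bench.
- gauge_mid (a point): The 60 mm setting gauge, loose, 0.2 to 0.4 kg: aluminium block 110 (x) x 60 (y) x 30 mm high with an upright ORANGE fin handle on top, 70 long (x), 14 thick (y), 45 mm high. 75 mm high in all; this point is half-way up, 37.5 mm above its underside, on its middle axis. Both ends are alike.
- thin_gauge_mid (a point): A 50 mm wide gauge for another bottle, same shape but with a BLUE fin; not used, to be left alone. This point is half-way up. Both gauges lie flat on the left of the bench and may have changed places.
- tray_floor (a point): Blue open tray fixed to the bench, outside 130 mm (x) x 190 mm (y), 35 mm high, walls and floor 4 mm. This point is the centre of the inner floor, 4 mm above the bench.
- waiting_bottle: Amber bottle with a white cap, 58 mm across, 115 mm tall, standing on the bed in front of the lane's infeed, 128 mm from mid lane (lane x = -128 mm). Leave alone. Origin: centre of its foot.
- white_bottle: White plastic bottle 60 mm across, 175 mm tall, standing between tray and lane. Leave alone. Origin: centre of its foot.
- amber_a: Amber bottle 58 mm across, 115 mm tall, left. Leave alone. Origin: centre of its foot.
- amber_b: Amber bottle 58 mm across, 115 mm tall, right. Leave alone. Origin: centre of its foot.
- amber_c: Amber bottle 58 mm across, 115 mm tall, beyond the lane. Leave alone. Origin: centre of its foot.
- beaker: Glass beaker 72 mm across, 90 mm tall, beyond the lane. Leave alone. Origin: centre of its foot.
- gauge: The same 60 mm setting gauge; this origin is the centre of its underside.

How it is judged (in metres and radians):
On the way, in this order (a step that is already met when the one before it is completed fails the run):
1. the gauge lies flat in the middle of the lane (within 35 mm along it), let go (x of gauge_mid in the frame of lane_mid between -0.035 and 0.035 m and y of gauge_mid in the frame of lane_mid between -0.008 and 0.016 m and z of gauge_mid in the frame of lane_mid between 0.032 and 0.0415 m and angle between the x axis of gauge_mid and the x axis of lane_mid, either way round below 0.15 rad and angle between gauge_mid's own z axis and vertical below 0.06 rad and contact force between gauge and the fingers below 0.2 N), for 0.2 s.
2. with the gauge lying there, the guide is closed up to it: gap 59.2 to 62.2 mm (x of gauge_mid in the frame of lane_mid between -0.035 and 0.035 m and y of gauge_mid in the frame of lane_mid between -0.008 and 0.016 m and z of gauge_mid in the frame of lane_mid between 0.032 and 0.0415 m and angle between the x axis of gauge_mid and the x axis of lane_mid, either way round below 0.15 rad and angle between gauge_mid's own z axis and vertical below 0.06 rad and value of joint guide between 0.0118 and 0.0148 m), for 0.2 s.
3. the gauge has slid 45 mm or more past mid lane towards the green stripe, flat, between fence and guide, gap kept (x of gauge_mid in the frame of lane_mid between 0.045 and 0.14 m and y of gauge_mid in the frame of lane_mid between -0.008 and 0.016 m and z of gauge_mid in the frame of lane_mid between 0.032 and 0.0415 m and angle between the x axis of gauge_mid and the x axis of lane_mid, either way round below 0.15 rad and angle between gauge_mid's own z axis and vertical below 0.06 rad and value of joint guide between 0.0118 and 0.0148 m), for 0.05 s.
4. the gauge stands half out of the lane at the green-striped end (80 mm past mid lane), still flat, gap kept (x of gauge_mid in the frame of lane_mid between 0.08 and 0.14 m and y of gauge_mid in the frame of lane_mid between -0.008 and 0.016 m and z of gauge_mid in the frame of lane_mid between 0.032 and 0.0415 m and angle between the x axis of gauge_mid and the x axis of lane_mid, either way round below 0.15 rad and angle between gauge_mid's own z axis and vertical below 0.06 rad and value of joint guide between 0.0118 and 0.0148 m), for 0.1 s.
At the end, for the whole second after the job is handed in: The lane's gap is 59.2 to 62.2 mm (joint guide 0.0118 to 0.0148) and the 60 mm gauge lies flat on the floor of the blue tray (tilt under 0.08 rad, within 4 mm of the floor), released and at rest (value of joint guide between 0.0118 and 0.0148 m and x of gauge_mid in the frame of tray_floor between -0.06 and 0.06 m and y of gauge_mid in the frame of tray_floor between -0.09 and 0.09 m and z of gauge_mid in the frame of tray_floor below 0.0415 m and angle between gauge_mid's own z axis and vertical below 0.08 rad and linear speed of gauge below 0.02 m/s); the robot touches nothing.
It fails at once if the gauge is pinched hard between guide and fence (over 90 N) (contact force between gauge and guide above 90 N).
It fails at once if the bottle waiting on the lane is moved more than 25 mm or tipped (distance of waiting_bottle from where it was at the start of the episode above 0.025 m or angle between waiting_bottle's own z axis and vertical above 0.3 rad).
It fails at once if another bottle or the beaker is moved more than 25 mm or tipped (distance of any of amber_a, amber_b, amber_c, white_bottle, beaker from where it was at the start of the episode above 0.025 m or angle between any of amber_a, amber_b, amber_c, white_bottle, beaker's own z axis and vertical above 0.3 rad).
It fails at once if the blue-handled gauge is moved more than 25 mm or tipped (distance of thin_gauge_mid from where it was at the start of the episode above 0.025 m or angle between thin_gauge_mid's own z axis and vertical above 0.3 rad).
It also fails if it takes over 72 s, if anything falls off the work surface, if the arm or the gripper's body presses on something with over 40 N, if the wrist force passes 120 N, or if a joint passes its speed limit or range.

### The arm

A 6-joint arm with a two-finger parallel gripper is mounted at the origin on the work surface. World frame = base frame: x ahead of the robot, y to its left, z up, the work surface at z = 0. Lengths are in mm, angles in rad, forces in N, time in s.
With the tool pointing down it reaches from about 375 to 925 mm from the base axis. Payload 5.7 kg.
Tool frame: the origin (TCP) lies between the finger pads; the fingertips stand 25 mm ahead of it and the grasp point (between the pads) lies 6 mm ahead of it; z points along the fingers, y is the line along which they close (so a half turn about z gives the same grasp; the last joint's range is limited). The gripper opens to 88 mm and grips with 3 to 60 N. Pads are 20 mm wide; open, the fingers measure 115 mm over their backs; the gripper's body (75 mm by 178 mm) begins 61 mm behind the grasp point.
Start: joints at [-1.321, 0.359, 1.51, -0, 1.272, -0.115], TCP at [214.04, -560.49, 223.923] pointing down, gripper open.
Joint ranges: [-2.97, 2.97], [-1.01, 2.36], [0.21, 2.38], [-0.96, 4.11], [0.2, 2.71], [-2.98, 2.98]. Speed limits (rad/s): [2.39, 2.39, 3.14, 3.14, 3.14, 3.14].

### API

Orientations are given as a unit quaternion [x, y, z, w].
In Python, from cell import observe, imaging, job_done gives the robot as it stands.
- The arm moves only by the shell command python3 -m pendant 'ROWS'. ROWS is JSON, one flat list of numbers, 7 for each row, row after row: the turn, a rotation vector about the tool's x, y, z normalised to -1 to 1, where 1 is pi/4 rad, then the shift along the tool's x, y, z normalised to -1 to 1, where 1 is 0.5 m, then the opening, from -1 (shut) to 1 (fully open). In form: [wx, wy, wz, x, y, z, jaw, wx, wy, wz, x, y, z, jaw, ...]. A call has 1 to 8 rows; each row is the pose to reach, as a shift and turn from the pose commanded when the call began, along the tool's axes at that moment; what a row does not reach only later rows make up. A row lasts 1/12 s, in which the tool goes at most 41.7 mm and 7.16 degrees, less where a joint would pass 70% of its speed; a pose out of reach is approached as far as the arm can. A call with a number of a shift or a turn outside -1 to 1 is refused whole. A call with a gripper value outside its range is refused whole. The fingers move at their own pace and stop on an object; the grip force is fixed at half the most. Time passes only in rows, so rows that repeat a pose let the fingers close. It gives the time, the measured TCP pose, the force, the opening and the grip force at its end, in the units of the state.
- observe(): the state, without advancing time (a new reading comes with each control period).
- imaging.read_camera(name): name is "side" or "top" or "wrist"; returns the picture (400x640x3 uint8, blue, green, red); there is no depth.
- imaging.camera_info(name): a dict with "K" (3x3 intrinsics, pixels), "distortion" ([k1, k2, p1, p2, k3] as OpenCV has them; the pictures are not rectified), "xyz" and "orientation" of the camera in the world. Camera axes: x right, y down, z forward; pixel columns grow to the right and rows downward; lengths in mm; the calibration is good to about 2 mm. A picture is of the moment at which its call begins: read the wrist's pose just before it. camera_info takes no time and is no camera call; for the wrist camera it gives the pose at the moment of the call.
- job_done(): hands the job in; it is judged then, once.
The state is a dict: "t": time; "joints": joint angles; "joint_vel": joint speeds; "effort": joint torques, N m; "tool_pos": TCP position; "eef_rot": TCP orientation; "force": force on the tool from outside, world axes, zero at the start; "wrist_torque": the same for the moment, N m; "grip_width": finger opening in mm; "grasp_force": force on a finger pad.
Only numpy, scipy, OpenCV 4.12 (cv2) and the standard library are available. Lean on these libraries where they do the work, as an engineer would, in place of code of your own. Each camera call takes 0.05 s, during which the arm holds its last target. There are 200 camera calls.

## Working session

There is one attempt and no reset: what is moved stays moved. The work goes in short steps, Python scripts to look and compute and a shell command to move; the robot and the scene stay as the last step left them, time stands still between calls to the robot, and variables do not carry over. Pictures are saved under pics/ and viewed, at most 10 in all, crops included, and the job is handed in when it is done.

```bash
ls; mkdir -p pics
python3 - <<'E'
from cell import observe, imaging
import cv2
s=observe();print(s['t'],s['tool_pos'],s['eef_rot'],s['grip_width'])
for n in('top','side'):
    im=imaging.read_camera(n);cv2.imwrite(f'pics/{n}0.png',im);i=imaging.camera_info(n);print(n,i)
E
```

```text
pics
0.0 [ 213.8888432  -559.837033    223.11002996] [ 9.83410261e-01  1.81392920e-01 -4.86135441e-05 -9.29592250e-04] 87.7210388666958
top {'K': array([[501.55508887,   0.        , 314.14090202],
       [  0.        , 501.55508887, 200.41679051],
       [  0.        ,   0.        ,   1.        ]]), 'distortion': array([-0.05706707,  0.        ,  0.        ,  0.        ,  0.        ]), 'xyz': array([ 420.62990043,   -1.60787754, 1549.04680449]), 'orientation': array([-0.70292475,  0.70933776, -0.03717942,  0.03680245])}
side {'K': array([[492.31761616,   0.        , 315.90335249],
       [  0.        , 492.31761616, 206.7714902 ],
       [  0.        ,   0.        ,   1.        ]]), 'distortion': array([-0.15588763,  0.        ,  0.        ,  0.        ,  0.        ]), 'xyz': array([ 190.34418229,  950.45099259, 1314.19003611]), 'orientation': array([-0.19080764,  0.92197904, -0.33019133,  0.06723671])}
```

View pics/top0.png

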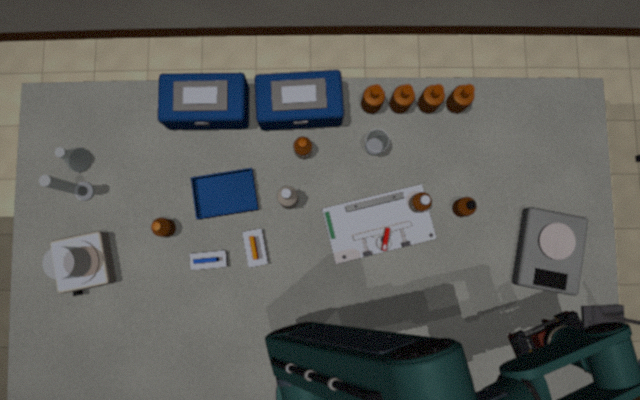

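View pics/side0.png

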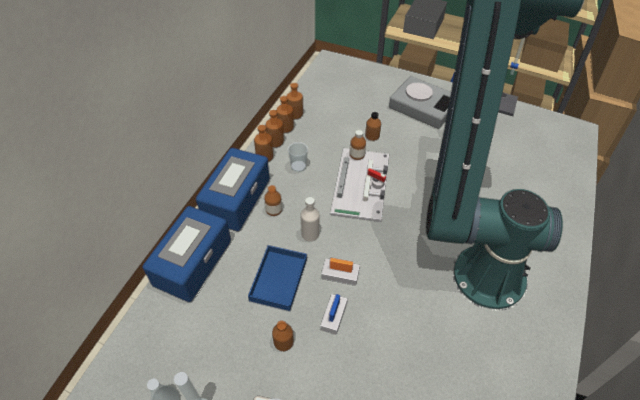

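The top view shows the orange fin at about (255,247), the blue fin at (207,261) and the tray at (225,194). The bed spans (323–437,185–262), with the green stripe at its left end (330,223) and the red bar at (385,238). In the side view the orange fin is at (341,265) and the red bar at (376,174).

```bash
cat > h.py <<'E'
import numpy as np, cv2
from cell import observe, imaging
from scipy.spatial.transform import Rotation as R
def ray(c,p):
    u=cv2.undistortPoints(np.array(p,float).reshape(-1,1,2),c['K'],np.array(c['distortion'])).reshape(-1,2)
    d=np.c_[u,np.ones(len(u))]@R.from_quat(c['orientation']).as_matrix().T
    return np.array(c['xyz']),d
def atz(c,p,z):
    o,d=ray(c,p); return o+d*((z-o[2])/d[:,2])[:,None]
def tri(l):
    A=np.zeros((3,3));b=np.zeros(3)
    for c,p in l:
        o,d=ray(c,[p]);d=d[0]/np.linalg.norm(d[0]);M=np.eye(3)-np.outer(d,d);A+=M;b+=M@o
    return np.linalg.solve(A,b)
def proj(c,P):
    r=R.from_quat(c['orientation']).inv()
    return cv2.projectPoints((r.apply(np.atleast_2d(P)-np.array(c['xyz']))).reshape(-1,1,3),np.zeros(3),np.zeros(3),c['K'],np.array(c['distortion']))[0].reshape(-1,2)
RNG=dict(orange=((8,180,120),(24,255,255)),red=((0,170,110),(6,255,255)),blue=((100,150,60),(125,255,255)),green=((50,80,40),(90,255,255)))
def blob(im,col,box=None):
    """mask of largest blob in box (x0,y0,x1,y1): centre, minAreaRect"""
    h=cv2.cvtColor(im,cv2.COLOR_BGR2HSV);m=cv2.inRange(h,*map(np.array,RNG[col]))
    if col=='red': m|=cv2.inRange(h,np.array((172,170,110)),np.array((180,255,255)))
    if box: k=np.zeros_like(m);k[box[1]:box[3],box[0]:box[2]]=1;m*=k
    c=max(cv2.findContours(m,0,2)[0],key=cv2.contourArea);M=cv2.moments(c)
    return np.array([M['m10'],M['m01']])/M['m00'],cv2.minAreaRect(c)
def go(pos,yaw,jaw=None,s=None):
    """shift/turn numbers to TCP pos, tool down, tool y axis at world yaw (mod pi)"""
    s=s or observe();q=R.from_quat(s['eef_rot']);M=q.as_matrix()
    best=None
    for k in(-1,0,1,2):
        y=yaw+k*np.pi;Y=np.array([np.cos(y),np.sin(y),0]);Z=np.array([0,0,-1.]);T=np.c_[np.cross(Y,Z),Y,Z]
        r=R.from_matrix(M.T@T).as_rotvec()
        if best is None or np.linalg.norm(r)<np.linalg.norm(best): best=r
    sh=M.T@(np.array(pos)-s['tool_pos'])
    print('turn',np.round(best/(np.pi/4),4),'shift',np.round(sh/500,4),'rows>=',max(np.linalg.norm(best)/np.radians(7.16),np.linalg.norm(sh)/41.7).round(1))
E
python3 - <<'E'
from h import *
t=cv2.imread('pics/top0.png');s=cv2.imread('pics/side0.png');ct=imaging.camera_info('top');cs=imaging.camera_info('side');cw=imaging.camera_info('wrist')
for n,bt,bs in(('orange',(240,225,275,270),(325,250,360,280)),('red',(375,222,400,256),(360,160,392,186)),('blue',(190,250,230,272),(320,290,345,325)),('green',(315,205,345,245),(325,200,365,220)),('blue',(185,165,265,222),(245,240,312,312))):
    a,ra=blob(t,n,bt);b,rb=blob(s,n,bs);P=tri([(ct,a),(cs,b)])
    e=[np.linalg.norm(proj(c,P)[0]-p).round(1) for c,p in((ct,a),(cs,b))]
    box=atz(ct,cv2.boxPoints(ra),P[2]);d=[box[1]-box[0],box[2]-box[1]];d=max(d,key=np.linalg.norm)
    print(n,a.round(1),b.round(1),P.round(1),e,'yaw',np.arctan2(d[1],d[0]).round(3),[np.linalg.norm(box[i+1]-box[i]).round(0) for i in(0,1)])
o=observe();M=R.from_quat(o['eef_rot'])
print('cam in tool',M.inv().apply(cw['xyz']-o['tool_pos']),(M.inv()*R.from_quat(cw['orientation'])).as_matrix().round(2).tolist(),cw['K'][0,0])
# bed corners clicked: top image
print(atz(ct,[(323,208),(425,184),(437,238),(336,262)],15).round(0))
go([600,0,400],0)
E
```

```text
orange [253.2 247.1] [340.2 265.7] [439.9 179.6  50.2] [np.float64(0.0), np.float64(0.0)] yaw -2.959 [np.float64(10.0), np.float64(61.0)]
red [385.8 236.2] [375.  173.1] [ 466.9 -214.5   63.7] [np.float64(0.5), np.float64(0.4)] yaw -0.22 [np.float64(43.0), np.float64(11.0)]
blue [205.5 259.8] [334.1 307.2] [403.1 320.7  56.7] [np.float64(0.0), np.float64(0.0)] yaw -1.467 [np.float64(66.0), np.float64(7.0)]
green [329.5 224.5] [346.8 211.7] [506.1 -49.7  17.2] [np.float64(0.3), np.float64(0.3)] yaw -2.909 [np.float64(8.0), np.float64(76.0)]
blue [225.6 193.7] [278.6 278.8] [606.2 271.6   3.9] [np.float64(0.1), np.float64(0.1)] yaw -1.425 [np.float64(191.0), np.float64(128.0)]
cam in tool [  65.63258593   -0.21204362 -161.53264575] [[-0.0, -0.97, -0.24], [1.0, -0.0, -0.0], [-0.0, -0.24, 0.97]] 320.6683093103552
[[ 558.  -30.   15.]
 [ 630. -347.   15.]
 [ 463. -378.   15.]
 [ 393.  -68.   15.]]
turn [-1.7000e-03 -1.5000e-03 -1.5355e+00] shift [ 1.121  -0.7713 -0.3521] rows>= 16.9
```

Run:
```python
from h import *
go([342,-395,270],-1.206)
```

```text
turn [-0.0021 -0.0002  0.    ] shift [ 0.357  -0.2169 -0.0932] rows>= 5.1
```

```bash
python3 -m pendant '[0,0,0,0.357,-0.217,-0.093,1,0,0,0,0.357,-0.217,-0.093,1,0,0,0,0.357,-0.217,-0.093,1,0,0,0,0.357,-0.217,-0.093,1,0,0,0,0.357,-0.217,-0.093,1,0,0,0,0.357,-0.217,-0.093,1]'
python3 -m pendant '[0,0,0,0.357,-0.217,-0.093,1,0,0,0,0.357,-0.217,-0.093,1,0,0,0,0.357,-0.217,-0.093,1,0,0,0,0.357,-0.217,-0.093,1,0,0,0,0.357,-0.217,-0.093,1,0,0,0,0.357,-0.217,-0.093,1,0,0,0,0.357,-0.217,-0.093,1,0,0,0,0.357,-0.217,-0.093,1]'
python3 - <<'E'
from h import *
import pickle
o=observe();c=imaging.camera_info('wrist');im=imaging.read_camera('wrist');cv2.imwrite('pics/w1.png',im);pickle.dump(c,open('w1.pkl','wb'))
print(o['t'],o['tool_pos'],o['joints'])
go([440,180,270],-1.388)
E
```

```text
t: 0.6
tool_pos: [345.1, -390.8, 271.6]
eef_rot: [0.983, 0.183, 0.001, -0.001]
force: [0.6, 0.1, 0.5]
grip_width: 87.9
grasp_force: 0.0
t: 1.27
tool_pos: [469.7, -230.8, 316.4]
eef_rot: [0.983, 0.182, -0.001, 0.0]
force: [-0.3, -0.9, -0.5]
grip_width: 87.6
grasp_force: 0.0
1.2667 [ 469.68463846 -230.78407272  316.41142446] [-5.88053909e-01  1.73663330e-01  1.53796669e+00 -9.65051792e-04
  1.43084954e+00  6.16848468e-01]
turn [-0.0005  0.002   0.2314] shift [ 0.2389 -0.7893  0.0925] rows>= 10.0
```

View pics/w1.png

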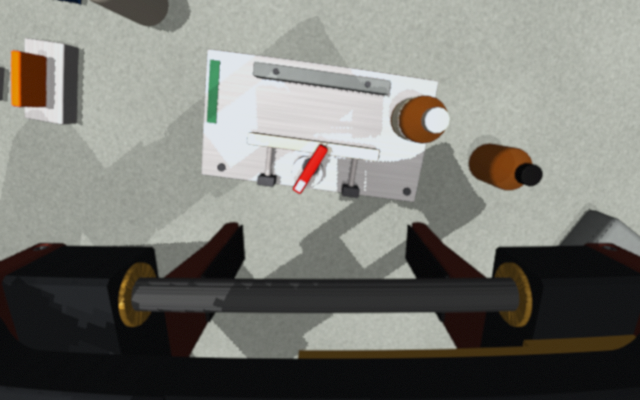

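The wrist view shows the bed corners at (207,50), (437,82), (415,200) and (203,173). The fence top runs from (254,70) to (390,88), the white guide from (248,137) to (379,154), and the red bar from (322,149) to (298,190), with its white mark at the lower end.

Run:
```python
from h import *
import pickle
from scipy.optimize import least_squares
c=pickle.load(open('w1.pkl','rb'));im=cv2.imread('pics/w1.png');g=cv2.cvtColor(im,cv2.COLOR_BGR2GRAY)
p=cv2.cornerSubPix(g,np.array([(207,50),(437,82),(415,200),(203,173)],np.float32).reshape(-1,1,2),(5,5),(-1,-1),(3,30,.01)).reshape(-1,2)
L=np.array([(160,-60),(-160,-60),(-160,115),(160,115)],float)
f=lambda v,P:np.c_[v[0]+P[:,0]*np.cos(v[2])-P[:,1]*np.sin(v[2]),v[1]+P[:,0]*np.sin(v[2])+P[:,1]*np.cos(v[2])]
W=atz(c,p,15)[:,:2];r=least_squares(lambda v:(f(v,L)-W).ravel(),[543,-196,1.8])
print(p.round(1).tolist(),'lane',r.x.round(3),'res',r.fun.round(1))
t=cv2.imread('pics/top0.png');ct=imaging.camera_info('top');Wt=atz(ct,[(323,208),(425,184),(437,238),(336,262)],15)[:,:2]
print('top',least_squares(lambda v:(f(v,L)-Wt).ravel(),[543,-196,1.8]).x.round(3))
a,ra=blob(im,'red',(285,135,335,200));bx=atz(c,cv2.boxPoints(ra),71);print('bar',atz(c,[a],71).round(1),bx.round(0).tolist())
v=r.x;inv=lambda Q:(np.array(Q)[:,:2]-v[:2])@np.array([[np.cos(v[2]),-np.sin(v[2])],[np.sin(v[2]),np.cos(v[2])]])
print('bar in lane',inv(bx).round(1).tolist(),'bolt world',f(v,np.array([[0,78.]])))
print('green z by 2 views',tri([(c,blob(im,'green',(200,50,230,135))[0]),(ct,blob(t,'green',(315,205,345,245))[0])]).round(1))
# rectified lane at z=41 plane
xs,ys=np.meshgrid(np.arange(170,-170,-.5),np.arange(-70,125,.5));P=f(v,np.c_[xs.ravel(),ys.ravel()]);q=proj(c,np.c_[P,np.full(len(P),41.)]).reshape(xs.shape+(2,)).astype(np.float32)
cv2.imwrite('pics/rect.png',cv2.remap(im,q,None,cv2.INTER_LINEAR))
```

```text
[[207.3000030517578, 49.599998474121094], [437.3999938964844, 81.4000015258789], [415.0, 200.0], [201.6999969482422, 173.60000610351562]] lane [ 538.05  -194.898    1.807] res [ 0.9  0.7  2.5 -0.6 -1.8 -0.4 -1.6  0.3]
top [ 537.729 -199.837    1.789]
bar [[ 471.1 -214.2   71. ]] [[447.0, -203.0, 71.0], [497.0, -212.0, 71.0], [495.0, -225.0, 71.0], [444.0, -216.0, 71.0]]
bar in lane [[13.8, 90.4], [-7.1, 43.5], [-19.6, 48.9], [1.1, 96.1]] bolt world [[ 462.22418137 -213.18478247]]
green z by 2 views [508.3 -49.2  15. ]
```

View pics/rect.png

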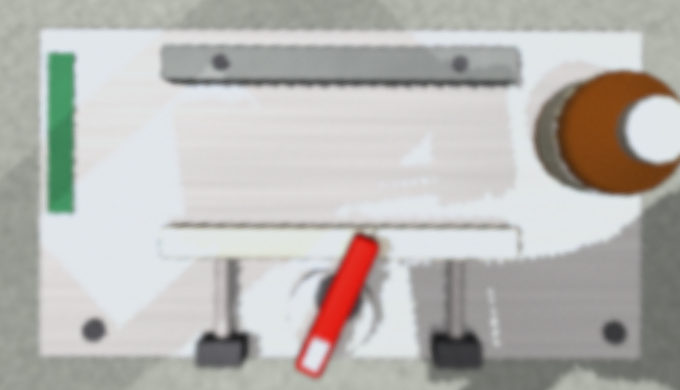

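```bash
python3 -m pendant '[0,0,0.07,0.08,-0.26,0.03,1,0,0,0.07,0.08,-0.26,0.03,1,0,0,0.07,0.08,-0.26,0.03,1,0,0,0.07,0.08,-0.26,0.03,1]'
python3 -m pendant '[0,0,0.161,0.188,-0.518,0.063,1,0,0,0.161,0.188,-0.518,0.063,1,0,0,0.161,0.188,-0.518,0.063,1,0,0,0.161,0.188,-0.518,0.063,1,0,0,0.161,0.188,-0.518,0.063,1,0,0,0.161,0.188,-0.518,0.063,1,0,0,0.161,0.188,-0.518,0.063,1,0,0,0.161,0.188,-0.518,0.063,1]'
python3 - <<'E'
from h import *
import pickle
o=observe();c=imaging.camera_info('wrist');im=imaging.read_camera('wrist');cv2.imwrite('pics/w2.png',im);pickle.dump(c,open('w2.pkl','wb'))
print(o['t'],o['tool_pos'],o['eef_rot'])
E
```

```text
t: 1.65
tool_pos: [458.3, -91.9, 300.5]
eef_rot: [0.988, 0.154, -0.001, -0.002]
force: [-0.3, 0.6, -0.8]
grip_width: 87.6
grasp_force: 0.0
t: 2.32
tool_pos: [471.8, 183.7, 269.3]
eef_rot: [0.996, 0.093, -0.001, -0.001]
force: [-0.4, -0.6, -0.0]
grip_width: 88.0
grasp_force: 0.0
2.3167 [471.80975825 183.70318607 269.31588208] [ 9.95696211e-01  9.26710777e-02 -5.32323044e-04 -9.18180879e-04]
```

View pics/w2.png

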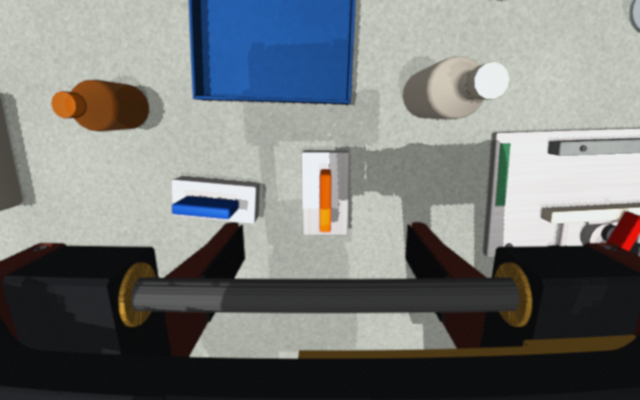

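The rectified lane view puts the fence edge at row 82 (y≈-29). The guide edge is at row 224 (y≈42), so the gap is about 72–73 mm, and the bar's mark end is at (313,357). In w2 the orange fin runs from (320,170) to (330,231) on its block, and the blue gauge is at (213,200). Next I fit the fin's silhouette in three views.

```bash
cat >> h.py <<'E'
def fitfin(views,x0,L=70,T=14,H=45,col='orange'):
    """views: (cam,img,box). fit x,y,yaw,zmid of fin by silhouette IoU"""
    from scipy.optimize import minimize
    ms=[]
    for c,im,b in views:
        h=cv2.cvtColor(im,cv2.COLOR_BGR2HSV);m=cv2.inRange(h,*map(np.array,((8,130,70),(26,255,255))));k=np.zeros_like(m);k[b[1]:b[3],b[0]:b[2]]=1;ms.append(m*k)
    B=np.array([(a*L/2,b*T/2,d*H/2) for a in(-1,1) for b in(-1,1) for d in(-1,1)])
    def cost(v,full=False):
        P=R.from_euler('z',v[2]/100).apply(B)+[v[0],v[1],v[3]];o=[]
        for (c,im,b),m in zip(views,ms):
            q=cv2.convexHull(proj(c,P).astype(np.float32));M=np.zeros_like(m);cv2.fillConvexPoly(M,np.round(q*16).astype(np.int32),255,cv2.LINE_AA,4)
            o.append(np.minimum(M,m).sum(dtype=float)/np.maximum(M,m).sum(dtype=float))
        return o if full else -sum(o)
    x0=np.array([x0[0],x0[1],x0[2]*100,x0[3]]);S=np.vstack([x0]+[x0+d for d in np.diag([6,6,8,6])])
    v=minimize(cost,x0,method='Nelder-Mead',options=dict(initial_simplex=S,xatol=.05,fatol=1e-4)).x
    print('fin',v[:2].round(1),'yaw',(v[2]/100).round(3),'z',v[3].round(1),'IoU',np.round(cost(v,1),2))
    return v[0],v[1],v[2]/100,v[3]
E
python3 - <<'E'
from h import *
import pickle
w=(pickle.load(open('w2.pkl','rb')),cv2.imread('pics/w2.png'),(310,160,345,240))
t=(imaging.camera_info('top'),cv2.imread('pics/top0.png'),(240,225,275,270));s=(imaging.camera_info('side'),cv2.imread('pics/side0.png'),(325,250,360,280))
fitfin([w],(440,180,.18,52));v=fitfin([w,t,s],(440,180,.18,52))
go([v[0],v[1],150],v[2]-np.pi/2);go([v[0],v[1],58],v[2]-np.pi/2)
E
```

```text
fin [427.9 176. ] yaw 0.19 z 8.1 IoU [0.88]
fin [436.6 176.4] yaw 0.186 z 45.3 IoU [0.78 0.54 0.7 ]
turn [ 0.0003  0.0018 -0.0008] shift [-0.0707 -0.0037  0.2392] rows>= 3.0
turn [ 0.0003  0.0018 -0.0008] shift [-0.0705 -0.0037  0.4232] rows>= 5.1
```

```bash
python3 -m pendant '[0,0,0,-0.066,-0.005,0.2,1,0,0,0,-0.066,-0.005,0.2,1,0,0,0,-0.066,-0.005,0.2,1,0,0,0,-0.066,-0.005,0.34,1,0,0,0,-0.066,-0.005,0.418,1,0,0,0,-0.066,-0.005,0.418,1,0,0,0,-0.066,-0.005,0.418,1]'
python3 -m pendant '[0,0,0,0,0,0,-1,0,0,0,0,0,0,-1,0,0,0,0,0,0,-1,0,0,0,0,0,0,-1,0,0,0,0,0,0,-1,0,0,0,0,0,0,-1,0,0,0,0,0,0,-1,0,0,0,0,0,0,-1]'
```

```text
t: 2.95
tool_pos: [435.3, 173.6, 57.3]
eef_rot: [0.996, 0.09, -0.005, 0.001]
force: [0.6, -0.1, -0.2]
grip_width: 87.8
grasp_force: 0.0
t: 3.62
tool_pos: [438.9, 177.2, 61.8]
eef_rot: [0.996, 0.092, 0.0, -0.0]
force: [-0.4, 0.0, -0.6]
grip_width: 37.8
grasp_force: 0.0
```

```bash
python3 -m pendant '[0,0,0,0,0,0,-1,0,0,0,0,0,0,-1,0,0,0,0,0,0,-1,0,0,0,0,0,0,-1,0,0,0,0,0,0,-1,0,0,0,0,0,0,-1]'
python3 -m pendant '[0,0,0,0,0,-0.1,-1,0,0,0,0,0,-0.2,-1,0,0,0,0,0,-0.28,-1,0,0,0,0,0,-0.34,-1,0,0,0,0,0,-0.34,-1]'
python3 - <<'E'
from h import *
o=observe();print(o['tool_pos'],o['eef_rot'],o['force'],o['grip_width'],o['grasp_force'])
v=np.array([538.05,-197,1.803])
f=lambda x,y:[v[0]+x*np.cos(v[2])-y*np.sin(v[2]),v[1]+x*np.sin(v[2])+y*np.cos(v[2])]
print(f(0,6))
go(f(0,6)+[220],v[2]-np.pi/2)
E
```

```text
t: 4.12
tool_pos: [438.6, 177.1, 61.4]
eef_rot: [0.996, 0.092, -0.0, -0.0]
force: [-0.1, 0.0, -1.2]
grip_width: 13.8
grasp_force: 30.0
t: 4.53
tool_pos: [443.0, 178.1, 238.4]
eef_rot: [0.996, 0.092, 0.006, -0.001]
force: [1.3, 0.2, -2.4]
grip_width: 13.6
grasp_force: 30.0
[442.96326449 178.10782323 238.42715939] [ 9.95777357e-01  9.16059165e-02  5.91905861e-03 -8.80431231e-04] [ 1.29957167  0.22522636 -2.39809864] 13.593383735808645 29.981566071510315
[np.float64(532.2110301401672), np.float64(-198.3807356647685)]
turn [-0.0123 -0.0115  1.9379] shift [0.0377 0.7729 0.0368] rows>= 12.2
```

```bash
python3 -m pendant '[0,0,-0.16,0.0,0.08,0,-1,0,0,-0.32,0.0,0.16,0,-1,0,0,-0.48,0.0,0.24,0,-1,0,0,-0.64,0.0,0.32,0,-1,0,0,-0.8,0.01,0.38,0,-1,0,0,-0.96,0.02,0.38,0,-1,0,0,-1,0.02,0.38,0,-1,0,0,-1,0.02,0.38,0,-1]'
python3 - <<'E'
from h import *
o=observe();print(o['tool_pos'])
go([532.2,-198.4,230],1.803-np.pi/2)
E
```

```text
t: 5.2
tool_pos: [482.8, -9.0, 230.3]
eef_rot: [0.884, 0.467, -0.001, -0.001]
force: [-0.6, -1.0, -3.0]
grip_width: 13.5
grasp_force: 30.0
[482.81084715  -9.01402139 230.2918098 ]
turn [-2.7000e-03  1.0000e-04 -1.0596e+00] shift [-0.2568  0.2954  0.0003] rows>= 6.7
```

```bash
python3 -m pendant '[0,0,-0.16,-0.05,0.06,0,-1,0,0,-0.32,-0.1,0.115,0,-1,0,0,-0.48,-0.15,0.17,0,-1,0,0,-0.64,-0.2,0.23,0,-1,0,0,-0.8,-0.257,0.295,0,-1,0,0,-0.96,-0.257,0.295,0,-1,0,0,-1,-0.257,0.295,0,-1,0,0,-1,-0.257,0.295,0,-1]'
python3 - <<'E'
from h import *
import pickle
c=imaging.camera_info('wrist');im=imaging.read_camera('wrist');cv2.imwrite('pics/w3.png',im);pickle.dump(c,open('w3.pkl','wb'))
o=observe();print(o['tool_pos'],o['joints'][5])
go([532.2,-198.4,160],1.803-np.pi/2)
E
```

```text
t: 5.87
tool_pos: [531.3, -197.3, 230.1]
eef_rot: [0.64, 0.768, -0.0, -0.001]
force: [1.1, -0.5, -2.9]
grip_width: 13.7
grasp_force: 30.0
[ 531.25848249 -196.72800633  230.33481669] -0.6557266853208297
turn [-0.0022 -0.0022 -0.0679] shift [-0.0039  0.0015  0.1407] rows>= 1.7
```

View pics/w3.png

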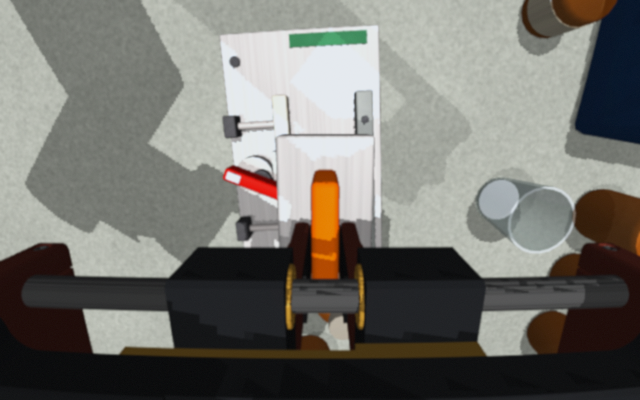

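w3 shows the gauge held above the lane: fin front top edge at (325,172), bed green-end corners at (221,36) and (379,27), fence face end at (356,93) and guide face end at (288,97).

Run:
```python
from h import *
import pickle
c=pickle.load(open('w3.pkl','rb'));o=observe();q=R.from_quat(o['eef_rot'])
F=atz(c,[(325,172)],o['tool_pos'][2]+14)[0];print('fin front in tool',q.inv().apply(F-o['tool_pos']).round(1))
W=np.r_[atz(c,[(221,36),(379,27)],15),atz(c,[(356,93)],40),atz(c,[(288,97)],41),atz(c,[(328,39)],15)]
for v in ((538,-197,1.803),(538,-195,1.807)):
    d=W[:,:2]-v[:2];print((d@np.array([[np.cos(v[2]),-np.sin(v[2])],[np.sin(v[2]),np.cos(v[2])]])).round(1).tolist())
d=W[0]-W[1];print('lane yaw',np.arctan2(d[1],d[0])-np.pi/2)
```

```text
fin front in tool [ 40.2  -0.1 -13.9]
[[160.3, 112.4], [159.6, -60.6], [89.7, -30.8], [89.4, 40.9], [150.0, -4.6]]
[[158.8, 112.2], [157.4, -60.8], [87.6, -30.7], [87.6, 41.0], [148.0, -4.7]]
lane yaw -4.484236574199861
```

Run:
```python
from h import *
v=(538,-197,1.801);x,y=-4,5.2
p=[v[0]+x*np.cos(v[2])-y*np.sin(v[2]),v[1]+x*np.sin(v[2])+y*np.cos(v[2])];print(p)
go(p+[125],v[2]-np.pi/2)
```

```text
[np.float64(533.8498796163749), np.float64(-202.0809940761056)]
turn [-0.0022 -0.0022 -0.0653] shift [-0.0118  0.0036  0.2106] rows>= 2.5
```

```bash
python3 -m pendant '[0,0,-0.065,-0.012,0.0036,0.07,-1,0,0,-0.065,-0.012,0.0036,0.14,-1,0,0,-0.065,-0.012,0.0036,0.21,-1,0,0,-0.065,-0.012,0.0036,0.21,-1,0,0,-0.065,-0.012,0.0036,0.21,-1,0,0,-0.065,-0.012,0.0036,0.21,-1]'
python3 - <<'E'
from h import *
v=(538,-197,1.801);x,y=-4,5.2
p=[v[0]+x*np.cos(v[2])-y*np.sin(v[2]),v[1]+x*np.sin(v[2])+y*np.cos(v[2])]
print(observe()['tool_pos']);go(p+[77],v[2]-np.pi/2)
E
```

```text
t: 6.42
tool_pos: [535.8, -202.7, 127.8]
eef_rot: [0.62, 0.785, 0.0, 0.001]
force: [0.5, -0.6, -1.9]
grip_width: 13.6
grasp_force: 30.0
[ 535.7500183  -202.69378055  127.79694983]
turn [0.0013 0.0009 0.0042] shift [ 0.0021 -0.0035  0.1016] rows>= 1.2
```

```bash
python3 -m pendant '[0,0,0.004,0.002,-0.0035,0.02,-1,0,0,0.004,0.002,-0.0035,0.04,-1,0,0,0.004,0.002,-0.0035,0.06,-1,0,0,0.004,0.002,-0.0035,0.08,-1,0,0,0.004,0.002,-0.0035,0.092,-1,0,0,0.004,0.002,-0.0035,0.1,-1,0,0,0.004,0.002,-0.0035,0.1,-1,0,0,0.004,0.002,-0.0035,0.1,-1]'
```

```text
t: 7.08
tool_pos: [533.0, -202.5, 76.2]
eef_rot: [0.621, 0.784, 0.0, -0.0]
force: [-0.3, 0.5, -2.3]
grip_width: 13.7
grasp_force: 30.0
```

```bash
python3 -m pendant '[0,0,0,0,0,0.002,-1,0,0,0,0,0,0.002,-1,0,0,0,0,0,0.002,-0.1,0,0,0,0,0,0.002,-0.1,0,0,0,0,0,0.002,-0.1,0,0,0,0,0,0.002,-0.1,0,0,0,0,0,0.002,-0.1]'
python3 -m pendant '[0,0,0,0,0,-0.05,-0.1,0,0,0,0,0,-0.12,-0.1,0,0,0,0,0,-0.2,-0.1,0,0,0,0,0,-0.28,-0.1,0,0,0,0,0,-0.3,-0.1,0,0,0,0,0,-0.3,-0.1,0,0,0,0,0,-0.3,-0.1]'
python3 - <<'E'
from h import *
import pickle
c=imaging.camera_info('wrist');im=imaging.read_camera('wrist');cv2.imwrite('pics/w4.png',im);pickle.dump(c,open('w4.pkl','wb'))
o=observe();print(o['tool_pos'])
print('bolt');go([461.5,-213,180],1.394)
E
```

```text
t: 7.67
tool_pos: [533.1, -202.3, 75.4]
eef_rot: [0.621, 0.784, 0.0, 0.0]
force: [0.6, -0.5, -0.4]
grip_width: 39.3
grasp_force: 0.0
t: 8.25
tool_pos: [532.9, -202.3, 225.3]
eef_rot: [0.621, 0.784, 0.0, 0.0]
force: [-0.8, -0.0, 0.4]
grip_width: 39.5
grasp_force: 0.0
[ 532.03637377 -201.84367338  223.95336703]
bolt
turn [-7.0000e-04 -3.0000e-03 -1.4804e+00] shift [ 0.0105 -0.1423  0.0882] rows>= 9.3
```

View pics/w4.png

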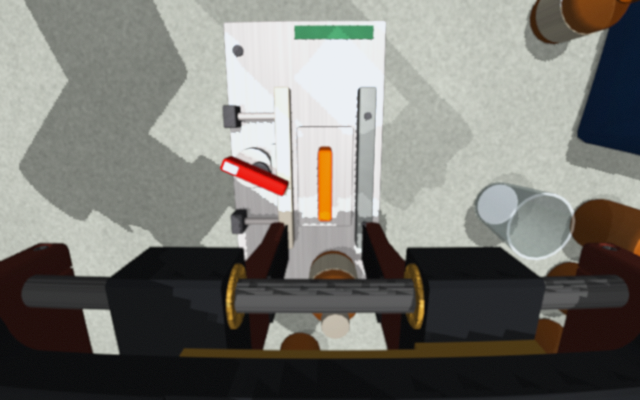

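The gauge lies in the lane with its fin at (325,184). The bar runs from (222,163) to (287,187), with the mark at the left end.

```bash
cat >> h.py <<'E'
V=np.array((538,-197,1.801))
def lane(P):
    d=np.atleast_2d(P)[:,:2]-V[:2];return d@np.array([[np.cos(V[2]),-np.sin(V[2])],[np.sin(V[2]),np.cos(V[2])]])
def world(x,y): return [V[0]+x*np.cos(V[2])-y*np.sin(V[2]),V[1]+x*np.sin(V[2])+y*np.cos(V[2])]
E
python3 - <<'E'
from h import *
import pickle
c=pickle.load(open('w4.pkl','rb'));im=cv2.imread('pics/w4.png')
a,r=blob(im,'red',(215,150,295,200));B=cv2.boxPoints(r);print(B.round(0).tolist());b=atz(c,B,71)
print(b[:,:2].round(1).tolist(),lane(b).round(1).tolist())
e=atz(c,[(222,166),(286,187)],71);d=e[0]-e[1];print('ends clicked',e[:,:2].round(1).tolist(),lane(e).round(1).tolist(),np.hypot(*d[:2]),'yaw',np.arctan2(d[1],d[0]))
f=blob(im,'orange',(310,140,340,228))[0];print('gauge lane',lane(atz(c,[f],90)))
go([461.5,-213,180],1.394)
E
```

```text
[[220.0, 168.0], [225.0, 156.0], [287.0, 184.0], [282.0, 196.0]]
[[427.2, -210.9], [430.5, -197.8], [496.5, -211.0], [493.8, -224.4]] [[11.7, 111.0], [23.7, 104.8], [-4.1, 43.6], [-16.6, 49.3]]
ends clicked [[429.2, -208.1], [495.8, -214.6]] [[14.0, 108.5], [-7.5, 45.1]] 66.9527339818834 yaw 3.043917506326953
gauge lane [[-0.31704565  6.25966552]]
turn [-7.0000e-04 -3.0000e-03 -1.4804e+00] shift [ 0.0105 -0.1423  0.0882] rows>= 9.3
```

```bash
python3 -m pendant '[0,0,-0.16,0.005,-0.05,0,-0.1,0,0,-0.32,0.01,-0.1,0.02,-0.1,0,0,-0.48,0.01,-0.142,0.05,-0.1,0,0,-0.64,0.01,-0.142,0.09,-0.1,0,0,-0.8,0.01,-0.142,0.09,-0.1,0,0,-0.96,0.01,-0.142,0.09,-0.1,0,0,-1,0.01,-0.142,0.09,-0.1,0,0,-1,0.01,-0.142,0.09,-0.1]'
python3 - <<'E'
from h import *
go([461.8,-212.3,120],1.379)
E
```

```text
t: 8.97
tool_pos: [460.9, -212.7, 177.8]
eef_rot: [0.273, 0.962, 0.001, -0.003]
force: [-0.1, 0.3, 1.4]
grip_width: 39.7
grasp_force: 0.0
turn [ 0.0014 -0.0067 -0.4599] shift [-0.0017  0.0016  0.1156] rows>= 2.9
```

```bash
python3 -m pendant '[0,0,-0.16,-0.0017,0.0016,0.03,-0.1,0,0,-0.32,-0.0017,0.0016,0.06,-0.1,0,0,-0.46,-0.0017,0.0016,0.11,-0.1,0,0,-0.46,-0.0017,0.0016,0.11,-0.1,0,0,-0.46,-0.0017,0.0016,0.15,-0.1,0,0,-0.46,-0.0017,0.0016,0.19,-0.1,0,0,-0.46,-0.0017,0.0016,0.213,-0.1,0,0,-0.46,-0.0017,0.0016,0.213,-0.1]'
python3 -m pendant '[0,0,0,0,0,0,-1,0,0,0,0,0,0,-1,0,0,0,0,0,0,-1,0,0,0,0,0,0,-1,0,0,0,0,0,0,-1,0,0,0,0,0,0,-1,0,0,0,0,0,0,-1]'
python3 - <<'E'
from h import *
o=observe();print(o['tool_pos'],o['eef_rot'],o['force'],o['wrist_torque'],o['grip_width'],o['grasp_force'],o['joints'][5])
E
```

```text
t: 9.63
tool_pos: [461.7, -212.1, 71.7]
eef_rot: [0.099, 0.995, 0.001, -0.003]
force: [-0.4, -0.3, 0.1]
grip_width: 39.7
grasp_force: 0.0
t: 10.22
tool_pos: [464.0, -213.6, 74.3]
eef_rot: [0.096, 0.995, -0.0, 0.0]
force: [0.2, 0.5, 0.2]
grip_width: 0.6
grasp_force: 0.0
[ 464.03671149 -213.61918821   74.31775874] [ 9.63440167e-02  9.95348056e-01 -9.15823854e-05  2.63079782e-04] [0.17595178 0.47531657 0.15370905] [ 0.09241046 -0.11553553 -0.05087582] 0.5658647213330188 0.0 -1.9446446817270004
```

Run:
```python
from h import *
import pickle
c=imaging.camera_info('wrist');im=imaging.read_camera('wrist');pickle.dump(c,open('w5.pkl','wb'))
s=imaging.read_camera('side');t=imaging.read_camera('top')
a=cv2.resize(s[120:240,300:420],(300,300));b=cv2.resize(t[160:280,310:450],(350,300))
cv2.imwrite('pics/w5.png',np.vstack([np.hstack([a,b])[:,:640],im])[:600])
```

```text
(no output)
```

View pics/w5.png

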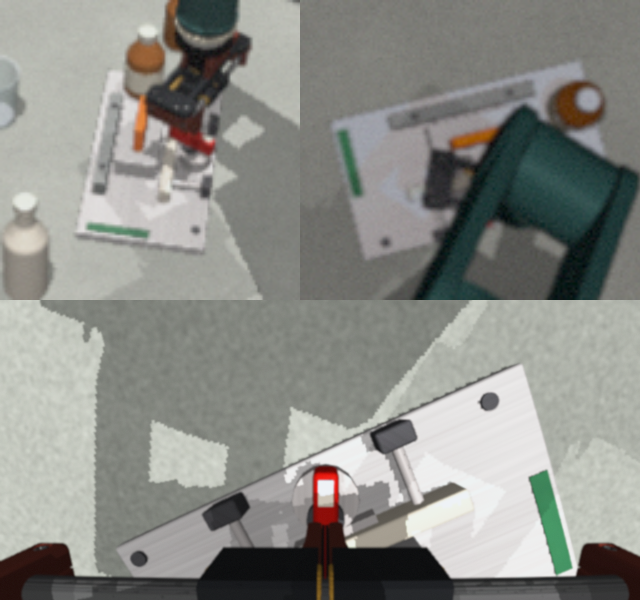

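The bar lies in line with the closed fingers, with its mark end at about (325,168) in the wrist frame. The fingers have nothing between them, so I'll check the geometry by projecting it.

Run:
```python
from h import *
import pickle
c=pickle.load(open('w5.pkl','rb'));o=observe();q=R.from_quat(o['eef_rot'])
print(o['tool_pos'])
print('tip px',proj(c,o['tool_pos']+q.apply([[0,0,25],[0,0,6],[10,0,25]])).round(0).tolist())
u=np.array([np.cos(2.95),np.sin(2.95),0])
for z in(71,58,45): print(z,proj(c,[np.r_[462,-212,z]+u*k for k in(35,25,0,-35)]).round(0).tolist())
print(lane(atz(c,[(325,166)],71)),atz(c,[(325,166)],71))
# triangulate bar mark-end and green centre across w1,w4
c1=pickle.load(open('w1.pkl','rb'));c4=pickle.load(open('w4.pkl','rb'))
print(tri([(c1,(298,190)),(c4,(222,164))]),tri([(c1,(324,149)),(c4,(286,187))]),tri([(c1,(298,190)),(c,(325,166))]))
```

```text
[ 463.88567444 -213.52230722   74.05093451]
tip px [[325.0, 226.0], [325.0, 238.0], [325.0, 211.0]]
71 [[327.0, 173.0], [327.0, 191.0], [327.0, 236.0], [327.0, 293.0]]
58 [[327.0, 169.0], [327.0, 186.0], [327.0, 228.0], [327.0, 282.0]]
45 [[327.0, 165.0], [327.0, 182.0], [327.0, 221.0], [327.0, 272.0]]
[[ 17.65332157 112.99200901]] [[ 423.96066547 -205.59441936   71.        ]]
[ 428.31863027 -207.71698049   64.21558624] [ 492.26723164 -221.33285478   44.34972201] [ 426.76937986 -207.04739431   52.08806234]
```

Run:
```python
from h import *
o=observe();print(o['t'],o['grip_width'],o['grasp_force'],o['force'],o['wrist_torque'])
im=imaging.read_camera('wrist');s=imaging.read_camera('side')
cv2.imwrite('pics/w6.png',np.hstack([cv2.resize(im[140:290,265:385],(400,500),interpolation=2),cv2.resize(s[145:220,350:410],(400,500),interpolation=2)]))
```

```text
10.3667 -0.05176229507781593 0.0 [0.01518029 0.09736957 0.81940553] [ 0.09776286 -0.15151745 -0.010353  ]
```

View pics/w6.png

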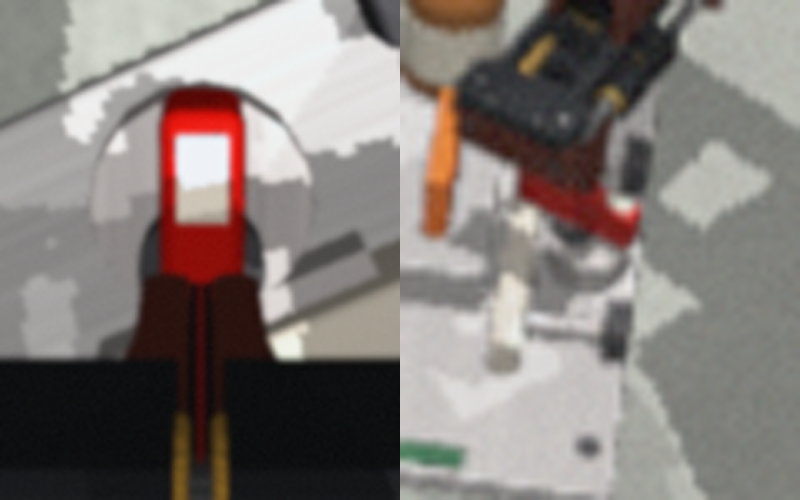

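Run:
```python
from h import *
c=imaging.camera_info('side');o=observe();q=R.from_quat(o['eef_rot'])
f=lambda P:((proj(c,P)-[350,145])*6.667+[400,0]).round(0).tolist()
print('tips',f(o['tool_pos']+q.apply([[10,0,25],[-10,0,25],[0,0,25],[0,0,6],[0,0,0]])))
u=np.array([np.cos(2.95),np.sin(2.95),0])
print('bar top ends',f([np.r_[462,-212,71]+u*k for k in(35,0,-35)]),'bottom',f([np.r_[462,-212,45]+u*k for k in(35,0,-35)]))
cw=imaging.camera_info('wrist')
print([ (z,proj(cw,o['tool_pos']+q.apply([[10,9,z],[10,-9,z],[-10,9,z]])).round(0).tolist()) for z in(25,10,0)])
```

```text
tips [[583.0, 217.0], [550.0, 202.0], [566.0, 209.0], [570.0, 185.0], [571.0, 177.0]]
bar top ends [[631.0, 212.0], [573.0, 184.0], [515.0, 156.0]] bottom [[626.0, 245.0], [568.0, 218.0], [511.0, 190.0]]
[(25, [[340.0, 211.0], [310.0, 211.0], [339.0, 242.0]]), (10, [[341.0, 219.0], [309.0, 219.0], [340.0, 252.0]]), (0, [[342.0, 225.0], [308.0, 225.0], [341.0, 259.0]])]
```

```bash
python3 -m pendant '[0,0,0,0,0,0,-0.1,0,0,0,0,0,0,-0.1,0,0,0,0,0,0,-0.1,0,0,0,0,0,0,-0.1,0,0,0,0,0,0,-0.1,0,0,0,0,0,0.006,-0.1,0,0,0,0,0,0.012,-0.1,0,0,0,0,0,0.012,-0.1]'
python3 -m pendant '[0,0,0,0,0,0,-0.1,0,0,0,0,0,0,-0.1]'
python3 -m pendant '[0,0,0,0,0,0,-0.6,0,0,0,0,0,0,-0.6,0,0,0,0,0,0,-0.6,0,0,0,0,0,0,-0.75,0,0,0,0,0,0,-0.75,0,0,0,0,0,0,-0.75]'
python3 - <<'E'
from h import *
o=observe();print(o['t'],o['tool_pos'],o['grip_width'],o['grasp_force'],o['force'],o['wrist_torque'])
im=imaging.read_camera('wrist');cv2.imwrite('pics/w7.png',cv2.resize(im[130:290,225:425],(800,600),interpolation=2))
E
```

```text
t: 11.13
tool_pos: [463.4, -213.3, 67.3]
eef_rot: [0.096, 0.995, 0.0, -0.0]
force: [0.2, -0.2, -0.3]
grip_width: 40.0
grasp_force: 0.0
t: 11.3
tool_pos: [463.8, -213.5, 67.8]
eef_rot: [0.096, 0.995, 0.0, -0.0]
force: [-0.4, -0.1, 0.0]
grip_width: 39.8
grasp_force: 0.0
t: 11.8
tool_pos: [463.9, -213.3, 68.0]
eef_rot: [0.096, 0.995, 0.0, 0.0]
force: [0.1, 1.7, 1.1]
grip_width: 13.7
grasp_force: 30.0
11.8 [ 463.92540009 -213.30830513   68.01089675] 13.740233522130495 30.000450611114502 [0.10170831 1.68982606 1.12678593] [ 0.32484156 -0.22171792 -0.01070394]
```

View pics/w7.png

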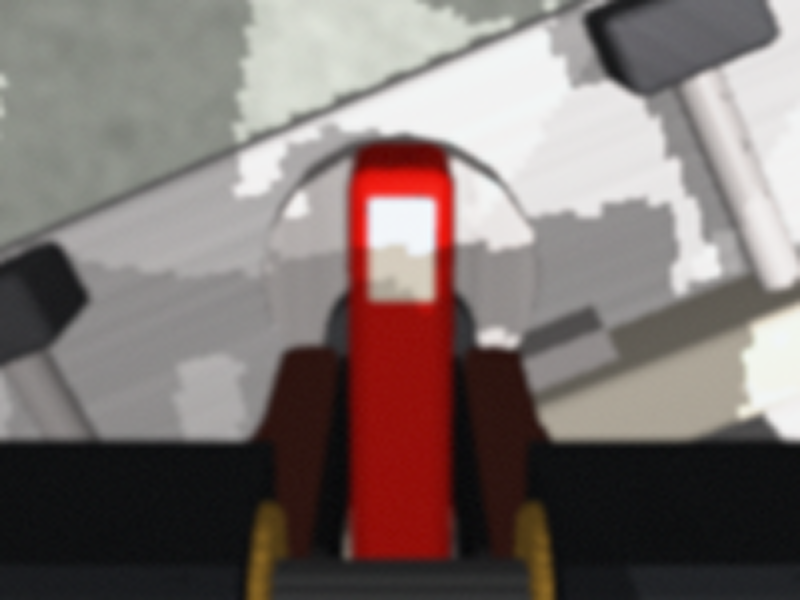

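w7 shows the bar now gripped between the fingers (13.7 mm, 30 N). Turning clockwise is +wz.

```bash
python3 -m pendant '[0,0,0.06,0.002,0,0,-0.75,0,0,0.14,0.004,0,0,-0.75,0,0,0.22,0.004,0,0,-0.75,0,0,0.3,0.004,0,0,-0.75,0,0,0.36,0.004,0,0,-0.75,0,0,0.4,0.004,0,0,-0.75,0,0,0.4,0.004,0,0,-0.75]'
python3 -c "
from h import *
o=observe();print(o['tool_pos'],o['force'].round(1),o['wrist_torque'].round(2),o['grip_width'],o['grasp_force'])"
```

```text
t: 12.43
tool_pos: [463.6, -214.0, 68.0]
eef_rot: [0.251, 0.968, -0.0, 0.002]
force: [4.3, -1.1, -5.6]
grip_width: 13.5
grasp_force: 30.0
[ 463.55781923 -213.97972456   68.04994338] [ 4.3 -1.1 -5.6] [-0.16 -1.05  0.11] 13.535643956424666 30.02361238002777
```

```bash
python3 -m pendant '[0,0,0.12,0,0,0,-0.75,0,0,0.24,0,0,0,-0.75,0,0,0.36,0,0,0,-0.75,0,0,0.48,0,0,0,-0.75,0,0,0.6,0,0,0,-0.75,0,0,0.72,0,0,0,-0.75,0,0,0.84,0,0,0,-0.75,0,0,0.84,0,0,0,-0.75]'
cat >> h.py <<'E'
def prof(c,im,z,x0,x1,ys=np.arange(-45,75,.5)):
    """mean grey along lane y at height z over lane x0..x1"""
    g=cv2.cvtColor(im,cv2.COLOR_BGR2GRAY).astype(np.float32);xs=np.arange(x0,x1,1.)
    P=np.array([world(x,y)+[z] for x in xs for y in ys]);q=proj(c,P).astype(np.float32).reshape(len(xs),len(ys),2)
    return ys,cv2.remap(g,q,None,cv2.INTER_LINEAR).mean(0)
def edges(c,im,z,x0,x1,th=4):
    y,p=prof(c,im,z,x0,x1);d=np.gradient(cv2.GaussianBlur(p.reshape(1,-1),(0,0),1.2).ravel())
    return [(float(y[i]),round(float(d[i]),1)) for i in range(1,len(d)-1) if abs(d[i])>th and abs(d[i])>=abs(d[i-1]) and abs(d[i])>abs(d[i+1])]
E
python3 - <<'E'
from h import *
import pickle
c=imaging.camera_info('wrist');im=imaging.read_camera('wrist');cv2.imwrite('pics/w8.png',im);pickle.dump(c,open('w8.pkl','wb'))
o=observe();print(o['tool_pos'],o['eef_rot'],o['force'].round(1),o['wrist_torque'].round(2),o['grip_width'],o['grasp_force'])
for n in('w1','w4','w8'):
    c=pickle.load(open(n+'.pkl','rb'));im=cv2.imread(f'pics/{n}.png')
    for a,b in((60,72),(74,86)): print(n,a,edges(c,im,41,a,b))
print(proj(c,[world(85,-30)+[40],world(85,40)+[41],world(40,40)+[41]]).round(0).tolist())
E
```

```text
t: 13.1
tool_pos: [462.5, -215.0, 68.1]
eef_rot: [0.552, 0.834, -0.001, 0.001]
force: [-0.0, -6.9, -4.9]
grip_width: 13.4
grasp_force: 30.0
[ 462.46746172 -215.00782171   68.07374344] [ 0.55045361  0.83486426 -0.00097483  0.0012429 ] [-0.6 -6.4 -4.8] [-1.11 -0.16  0.03] 13.841858476818802 30.00068038702011
w1 60 [(-42.5, -5.2), (-35.5, 8.0), (-31.0, -14.1), (-28.0, 20.5), (41.0, -11.2), (44.0, 13.6), (58.0, -5.7)]
w1 74 [(-31.0, -12.8), (-28.0, 21.3), (41.0, -11.4), (44.0, 13.5)]
w4 60 [(-42.5, -6.7), (-35.0, 8.8), (-30.5, -19.5), (-27.5, 26.1), (41.0, -17.9), (44.0, 19.8)]
w4 74 [(-30.5, -21.8), (-27.5, 28.9), (41.0, -19.6), (44.0, 20.7)]
w8 60 [(-44.0, -7.9), (-35.0, 12.8), (-29.0, -18.5), (-16.0, 26.9), (52.0, -34.6), (54.5, 16.8)]
w8 74 [(-29.0, -19.3), (-16.0, 30.1), (52.0, -34.4), (56.0, 31.7)]
[[529.0, 118.0], [416.0, 95.0], [399.0, 172.0]]
```

```bash
python3 -m pendant '[0,0,0.11,-0.001,0,0,-0.75,0,0,0.22,-0.002,0,0,-0.75,0,0,0.33,-0.002,0,0,-0.75,0,0,0.44,-0.002,0,0,-0.75,0,0,0.55,-0.002,0,0,-0.75,0,0,0.62,-0.002,0,0,-0.75,0,0,0.65,-0.002,0,0,-0.75,0,0,0.65,-0.002,0,0,-0.75]'
python3 - <<'E'
from h import *
import pickle
c=imaging.camera_info('wrist');im=imaging.read_camera('wrist');cv2.imwrite('pics/w9.png',im);pickle.dump(c,open('w9.pkl','wb'))
o=observe();print(o['tool_pos'],o['force'].round(1),o['wrist_torque'].round(2),o['grip_width'])
q=o['eef_rot'];yaw=2*np.arctan2(q[1],q[0])-np.pi/2;cam=V[2]-yaw;print('yaw',yaw,'cam',cam,'gap',74-10*(1-np.cos(cam)))
for a,b in((50,60),(60,72),(74,86)): print(a,edges(c,im,41,a,b))
E
```

```text
t: 13.82
tool_pos: [461.3, -215.2, 68.0]
eef_rot: [0.743, 0.669, -0.001, 0.0]
force: [-3.1, -4.8, 0.3]
grip_width: 13.5
grasp_force: 30.1
[ 461.29631968 -215.22379956   68.02696135] [-2.7 -5.3  0.5] [-0.9   0.46  0.16] 13.338320033773806
yaw -0.10415469221432594 cam 1.9051546922143259 gap 60.718368640737246
50 [(-36.5, 4.4), (-29.5, -14.3), (-20.0, 19.3), (32.0, 12.7), (46.5, -26.7), (49.0, 24.5), (54.0, -4.4)]
60 [(-43.5, -9.1), (-35.0, 13.0), (-29.5, -21.6), (-20.0, 30.7), (30.5, -4.3), (32.5, 5.0), (46.5, -26.6), (49.0, 24.3)]
74 [(-29.5, -22.0), (-20.0, 33.3), (30.5, -4.2), (32.5, 4.9), (46.5, -25.0), (48.5, 23.9)]
```

```bash
python3 -m pendant '[0,0,0,0,0,0,-0.45,0,0,0,0,0,0,-0.45,0,0,0,0,0,0,-0.45,0,0,0,0,0,0,-0.45,0,0,0,0,0,-0.05,-0.45,0,0,0,0,0,-0.12,-0.3,0,0,0,0,0,-0.19,-0.1,0,0,0,0,0,-0.24,-0.1]'
python3 - <<'E'
from h import *
import pickle
p=world(-30,1)+[200]
c=imaging.camera_info('wrist');im=imaging.read_camera('wrist')
cv2.imwrite('pics/w10.png',im);pickle.dump(c,open('w10.pkl','wb'))
o=observe();print(o['t'],o['tool_pos'],o['joints'].round(2),o['force'].round(1))
try:
    a,r=blob(im,'red');b=atz(c,cv2.boxPoints(r),71);print(lane(b).round(1).tolist())
except Exception as e: print(e)
for a,b in((50,60),(60,72),(74,86)): print(a,edges(c,im,41,a,b))
go(world(0,1)+[190],V[2]-np.pi/2)
E
```

```text
t: 14.53
tool_pos: [462.8, -214.2, 190.5]
eef_rot: [0.744, 0.669, 0.0, 0.001]
force: [0.4, -0.5, -0.7]
grip_width: 38.8
grasp_force: 0.0
14.5833 [ 465.25276795 -215.64088695  194.616083  ] [-0.57  0.26  1.74  0.    1.13 -0.46] [0.8 0.3 3.6]
[[37.2, 72.1], [33.1, 60.6], [-31.3, 83.0], [-27.0, 95.2]]
50 [(-30.5, -14.2), (-24.0, 17.8), (32.0, 7.4), (46.0, -16.1), (48.5, 15.2), (53.5, -4.8)]
60 [(-43.5, -5.9), (-35.5, 8.7), (-30.0, -18.9), (-24.0, 26.4), (46.0, -12.4), (48.5, 12.6)]
74 [(-30.0, -19.3), (-24.0, 28.1), (46.0, -11.1), (48.5, 11.0)]
turn [ 0.0092  0.0064 -0.4279] shift [0.0518 0.1388 0.0101] rows>= 2.7
```

Run:
```python
from h import *
o=observe();print(o['tool_pos']);go(world(-60,1)+[150],V[2]-np.pi/2)
```

```text
[ 465.25276795 -215.64088695  194.616083  ]
turn [ 0.0092  0.0064 -0.4279] shift [-0.0612  0.1777  0.0909] rows>= 2.7
```

```bash
python3 -m pendant '[0,0,-0.15,-0.03,0.06,0,-1,0,0,-0.3,-0.06,0.12,0,-1,0,0,-0.428,-0.06,0.177,0.02,-1,0,0,-0.428,-0.06,0.177,0.04,-1,0,0,-0.428,-0.06,0.177,0.06,-1,0,0,-0.428,-0.06,0.177,0.06,-1,0,0,-0.428,-0.06,0.177,0.06,-1,0,0,-0.428,-0.06,0.177,0.06,-1]'
python3 - <<'E'
from h import *
import pickle
c=imaging.camera_info('wrist');im=imaging.read_camera('wrist');cv2.imwrite('pics/w11.png',im);pickle.dump(c,open('w11.pkl','wb'))
o=observe();print(o['tool_pos'],lane(o['tool_pos']),o['grip_width'])
a,r=blob(im,'orange',(200,100,450,260));print('fin lane',lane(atz(c,cv2.boxPoints(r),90)).round(1).tolist())
for a,b in((60,72),(74,86)): print(a,edges(c,im,41,a,b))
go(world(-60,1)+[82],V[2]-np.pi/2)
E
```

```text
t: 15.25
tool_pos: [546.0, -252.7, 157.9]
eef_rot: [0.622, 0.783, -0.0, -0.001]
force: [-1.1, -1.1, 0.9]
grip_width: 0.8
grasp_force: 0.0
[ 546.40026162 -253.02792332  158.31960039] [[-56.4666401    4.60555559]] 0.27911443009109516
fin lane [[20.9, 7.5], [20.9, -5.0], [-36.8, -5.4], [-36.8, 7.8]]
60 [(-43.0, -6.2), (-35.5, 9.2), (-30.0, -23.3), (-27.0, 31.7), (29.0, -23.0), (31.5, 25.2), (45.5, -7.7), (49.0, -4.5)]
74 [(-30.5, -21.3), (-27.0, 30.3), (29.0, -23.5), (31.5, 25.6), (45.5, -6.7), (48.0, 4.4)]
turn [-0.0002 -0.0002 -0.0013] shift [-0.0071  0.0072  0.1526] rows>= 1.8
```

```bash
python3 -m pendant '[0,0,0,-0.007,0.007,0.04,-1,0,0,0,-0.007,0.007,0.08,-1,0,0,0,-0.007,0.007,0.12,-1,0,0,0,-0.007,0.007,0.152,-1,0,0,0,-0.007,0.007,0.152,-1,0,0,0,-0.007,0.007,0.152,-1]'
python3 -m pendant '[0,0,0,0.015,0,0,-1,0,0,0,0.03,0,0,-1,0,0,0,0.045,0,0,-1,0,0,0,0.06,0,0,-1,0,0,0,0.075,0,0,-1,0,0,0,0.09,0,0,-1,0,0,0,0.09,0,0,-1]'
python3 -c "
from h import *
o=observe();print(lane(o['tool_pos']),o['tool_pos'][2],o['force'].round(1),o['grip_width'])"
```

```text
t: 15.8
tool_pos: [550.7, -255.6, 82.1]
eef_rot: [0.622, 0.783, -0.0, -0.001]
force: [-0.3, 0.5, 0.4]
grip_width: 0.6
grasp_force: 0.0
t: 16.38
tool_pos: [541.4, -210.9, 82.9]
eef_rot: [0.621, 0.784, 0.0, 0.001]
force: [0.7, -1.0, 1.0]
grip_width: 0.4
grasp_force: 0.5
[[-14.2729231   -0.15561762]] 82.90391243221984 [ 0.7 -1.   1. ] 0.36936285629888915
```

```bash
python3 -m pendant '[0,0,0,0.02,0,0,-1,0,0,0,0.04,0,0,-1,0,0,0,0.06,0,0,-1,0,0,0,0.08,0,0,-1,0,0,0,0.1,0,0,-1,0,0,0,0.12,0,0,-1,0,0,0,0.135,0,0,-1,0,0,0,0.135,0,0,-1]'
python3 - <<'E'
from h import *
import pickle
c=imaging.camera_info('wrist');im=imaging.read_camera('wrist');cv2.imwrite('pics/w12.png',im);pickle.dump(c,open('w12.pkl','wb'))
o=observe();print(lane(o['tool_pos']),o['force'].round(1))
a,r=blob(im,'orange',(200,80,450,280));print('fin lane',lane(atz(c,cv2.boxPoints(r),90)).round(1).tolist())
ct=imaging.camera_info('top');t=imaging.read_camera('top');cs=imaging.camera_info('side');s=imaging.read_camera('side')
p=proj(cs,[world(100,0)+[67]])[0].astype(int);a,r=blob(s,'orange',(p[0]-20,p[1]-15,p[0]+20,p[1]+15));print('side',lane(atz(cs,[a],67)))
E
```

```text
t: 17.05
tool_pos: [525.2, -144.9, 82.1]
eef_rot: [0.621, 0.784, 0.0, -0.0]
force: [-0.3, 0.5, -0.1]
grip_width: 0.4
grasp_force: 0.0
[[53.62165222  1.02408811]] [ 0.1  0.4 -0.1]
fin lane [[134.1, 7.0], [134.1, -5.4], [66.2, -5.9], [66.2, 7.7]]
side [[123.18417884   2.11863832]]
```

```bash
python3 -m pendant '[0,0,0,0.014,0,0,-1,0,0,0,0.028,0,0,-1,0,0,0,0.042,0,0,-1,0,0,0,0.054,0,0,-1,0,0,0,0.064,0,0,-1,0,0,0,0.07,0,0,-1,0,0,0,0.075,0,0,-1,0,0,0,0.075,0,0,-1]'
python3 -m pendant '[0,0,0,-0.02,0,0,-1,0,0,0,-0.03,0,-0.06,-1,0,0,0,-0.03,0,-0.12,-0.3,0,0,0,0,0,-0.16,-0.1,0,0,0,0.06,0,-0.16,-0.1,0,0,0,0.06,0,-0.16,-0.1,0,0,0,0.06,0,-0.16,-0.1,0,0,0,0.06,0,-0.16,-0.1]'
python3 - <<'E'
from h import *
import pickle
c=imaging.camera_info('wrist');im=imaging.read_camera('wrist');cv2.imwrite('pics/w13.png',im);pickle.dump(c,open('w13.pkl','wb'))
o=observe();print(o['tool_pos'],lane(o['tool_pos']),o['force'].round(1),o['grip_width'])
a,r=blob(im,'orange',(200,80,450,280));B=lane(atz(c,cv2.boxPoints(r),90));print('fin lane',B.round(1).tolist())
for a,b in((30,50),(50,68)): print(a,edges(c,im,41,a,b))
go(world(136,B[:,1].mean())+[77],V[2]-np.pi/2)
E
```

```text
t: 17.87
tool_pos: [517.2, -109.4, 82.2]
eef_rot: [0.621, 0.784, 0.0, 0.0]
force: [-0.5, -2.1, 2.7]
grip_width: 0.5
grasp_force: 1.2
t: 18.53
tool_pos: [510.1, -80.8, 161.5]
eef_rot: [0.621, 0.784, -0.0, -0.0]
force: [0.2, -0.6, 0.5]
grip_width: 36.9
grasp_force: 0.0
[510.19861881 -81.08520858 161.36418574] [[119.20055568   0.61902557]] [ 0.5 -0.2 -0.7] 38.56082127899298
fin lane [[103.0, 7.2], [172.1, 3.8], [171.5, -8.4], [102.4, -5.8]]
30 [(-34.5, 10.0), (-30.0, -7.7), (-27.5, 15.4), (25.5, -4.2), (28.5, -7.4), (31.5, 13.6), (36.5, -16.5)]
50 [(-32.0, 12.4), (-27.5, 17.6), (25.5, -5.1), (28.5, -8.1), (31.0, 5.7), (34.0, -19.0), (66.5, 5.1), (73.0, -13.7)]
turn [-0.0011 -0.0008 -0.0008] shift [0.0335 0.003  0.1687] rows>= 2.1
```

```bash
python3 -c "
from h import *
go(world(137,-.8)+[77],V[2]-np.pi/2-.04)"
```

```text
turn [-0.0011 -0.0008  0.0501] shift [0.0355 0.003  0.1687] rows>= 2.1
```

```bash
python3 -m pendant '[0,0,0.05,0.0355,0.003,0,-0.1,0,0,0.05,0.0355,0.003,0.04,-0.1,0,0,0.05,0.0355,0.003,0.08,-0.1,0,0,0.05,0.0355,0.003,0.12,-0.1,0,0,0.05,0.0355,0.003,0.15,-0.1,0,0,0.05,0.0355,0.003,0.168,-0.1,0,0,0.05,0.0355,0.003,0.168,-0.1]'
python3 -m pendant '[0,0,0,0,0,0,-0.5,0,0,0,0,0,0,-1,0,0,0,0,0,0,-1,0,0,0,0,0,0,-1,0,0,0,0,0,0,-1,0,0,0,0,0,0,-1,0,0,0,0,0,0,-1,0,0,0,0,0,0,-1]'
python3 - <<'E'
from h import *
o=observe();print(o['tool_pos'],lane(o['tool_pos']),o['force'].round(1),o['grip_width'],o['grasp_force'])
E
```

```text
t: 19.17
tool_pos: [506.3, -63.2, 75.7]
eef_rot: [0.637, 0.771, -0.001, -0.002]
force: [-0.2, -0.3, 0.1]
grip_width: 39.3
grasp_force: 0.0
t: 19.83
tool_pos: [508.0, -63.1, 78.6]
eef_rot: [0.637, 0.771, 0.0, 0.0]
force: [-1.6, -1.1, 6.4]
grip_width: 13.4
grasp_force: 30.0
[508.04724928 -63.14687747  78.64575601] [[137.15656309  -1.37945172]] [-1.6 -1.1  6.4] 13.440340512488039 29.996488988399506
```

```bash
python3 -m pendant '[0,0,0,0,0,-0.02,-1,0,0,0,0,0,-0.08,-1,0,0,0,0,0,-0.16,-1,0,0,0,0,0,-0.24,-1,0,0,0,0,0,-0.32,-1,0,0,0,0,0,-0.4,-1,0,0,0,0,0,-0.43,-1,0,0,0,0,0,-0.43,-1]'
python3 - <<'E'
from h import *
o=observe();print(o['tool_pos'],o['grip_width'],o['force'].round(1));go([606,271.5,290],.146)
import pickle
c=imaging.camera_info('wrist');im=imaging.read_camera('wrist');cv2.imwrite('pics/w14.png',im);pickle.dump(c,open('w14.pkl','wb'))
a,r=blob(im,'red',(0,60,640,300));print('bar',lane(atz(c,cv2.boxPoints(r),71)).round(1).tolist())
E
```

```text
t: 20.5
tool_pos: [510.1, -63.5, 298.0]
eef_rot: [0.637, 0.771, 0.002, 0.004]
force: [0.8, 0.5, -2.8]
grip_width: 13.9
grasp_force: 30.0
[510.13961072 -63.49671907 297.96837009] 13.87953581910184 [ 0.8  0.5 -2.8]
turn [0.0104 0.0044 0.0567] shift [0.6216 0.315  0.0162] rows>= 8.4Traceback (most recent call last):
  File "<stdin>", line 5, in <module>
  File "h.py", line 24, in blob
    c=max(cv2.findContours(m,0,2)[0],key=cv2.contourArea);M=cv2.moments(c)
ValueError: max() iterable argument is empty
```

```bash
python3 -m pendant '[0,0,0.02,0.08,0.04,0,-1,0,0,0.04,0.155,0.079,0,-1,0,0,0.057,0.23,0.118,0,-1,0,0,0.057,0.305,0.157,0,-1,0,0,0.057,0.38,0.195,0,-1,0,0,0.057,0.45,0.23,0,-1,0,0,0.057,0.52,0.265,0,-1,0,0,0.057,0.59,0.3,0,-1]'
python3 -m pendant '[0,0,0,0.031,0.015,0,-1,0,0,0,0.031,0.015,0,-1,0,0,0,0.031,0.015,0,-1,0,0,0,0.031,0.015,0,-1]'
python3 - <<'E'
from h import *
import pickle
c=imaging.camera_info('wrist');im=imaging.read_camera('wrist');cv2.imwrite('pics/w15.png',im)
o=observe();print(o['tool_pos'],o['grip_width'])
ct=imaging.camera_info('top');h=cv2.cvtColor(cv2.imread('pics/top0.png'),cv2.COLOR_BGR2HSV)
print('tray corners top-cam z35',atz(ct,cv2.boxPoints(blob(cv2.imread('pics/top0.png'),'blue',(185,165,265,222))[1]),35).round(0)[:,:2].tolist())
w2=cv2.imread('pics/w2.png');c2=pickle.load(open('w2.pkl','rb'))
print('near edge w2 (outer top)',atz(c2,[(192,98),(352,103)],35).round(0)[:,:2].tolist())
go([606,271.5,120],.146);go([606,271.5,68],.146)
E
```

```text
t: 21.22
tool_pos: [597.6, 257.0, 289.4]
eef_rot: [0.654, 0.757, -0.002, -0.002]
force: [1.0, -0.3, -3.2]
grip_width: 13.4
grasp_force: 30.0
t: 21.55
tool_pos: [602.9, 270.4, 290.6]
eef_rot: [0.654, 0.757, -0.002, -0.001]
force: [0.0, -0.2, -3.4]
grip_width: 13.7
grasp_force: 30.0
[603.25449345 269.99074865 291.3123894 ] 14.170979782421407
tray corners top-cam z35 [[652.0, 373.0], [679.0, 188.0], [555.0, 168.0], [528.0, 352.0]]
near edge w2 (outer top) [[529.0, 357.0], [558.0, 167.0]]
turn [-0.0043  0.0013 -0.0015] shift [0.0026 0.007  0.3426] rows>= 4.1
turn [-0.0043  0.0013 -0.0015] shift [0.0027 0.0074 0.4466] rows>= 5.4
```

```bash
python3 -m pendant '[0,0,0,0.002,0.006,0.07,-1,0,0,0,0.002,0.006,0.14,-1,0,0,0,0.002,0.006,0.21,-1,0,0,0,0.002,0.006,0.28,-1,0,0,0,0.002,0.006,0.34,-1,0,0,0,0.002,0.006,0.38,-1,0,0,0,0.002,0.006,0.41,-1,0,0,0,0.002,0.006,0.41,-1]'
python3 -m pendant '[0,0,0,0,0,0,-1,0,0,0,0,0,0.01,-1,0,0,0,0,0,0.02,-1,0,0,0,0,0,0.03,-1,0,0,0,0,0,0.034,-1,0,0,0,0,0,0.034,-1,0,0,0,0,0,0.034,-1]'
python3 -c "
from h import *
o=observe();print(o['tool_pos'],o['force'].round(1),o['eef_rot'])"
```

```text
t: 22.27
tool_pos: [604.1, 270.2, 84.2]
eef_rot: [0.654, 0.756, -0.003, -0.002]
force: [-0.6, 0.1, -3.3]
grip_width: 13.8
grasp_force: 30.0
t: 22.85
tool_pos: [607.1, 273.0, 71.1]
eef_rot: [0.654, 0.757, 0.0, -0.0]
force: [-0.3, 0.2, -3.0]
grip_width: 13.5
grasp_force: 30.0
[607.14801875 272.99345204  71.08107243] [-0.3  0.2 -3. ] [ 6.53734185e-01  7.56724264e-01  3.55127628e-05 -5.18048066e-05]
```

```bash
python3 -m pendant '[0,0,0,0,0,0.002,-1,0,0,0,0,0,0.004,-1,0,0,0,0,0,0.006,-1,0,0,0,0,0,0.007,-1,0,0,0,0,0,0.007,-1,0,0,0,0,0,0.007,-1]'
```

```text
t: 23.35
tool_pos: [607.5, 272.6, 68.6]
eef_rot: [0.654, 0.757, 0.0, 0.0]
force: [-1.9, -4.1, 5.3]
grip_width: 14.0
grasp_force: 30.0
```

```bash
python3 -m pendant '[0,0,0,0,0,0,-0.5,0,0,0,0,0,0,-0.1,0,0,0,0,0,0,-0.1,0,0,0,0,0,0,-0.1,0,0,0,0,0,0,-0.1,0,0,0,0,0,0,-0.1]'
python3 -m pendant '[0,0,0,0,0,-0.05,-0.1,0,0,0,0,0,-0.12,-0.1,0,0,0,0,0,-0.19,-0.1,0,0,0,0,0,-0.26,-0.1,0,0,0,-0.05,0,-0.32,-0.1,0,0,0,-0.1,0,-0.38,-0.1,0,0,0,-0.1,0,-0.38,-0.1,0,0,0,-0.1,0,-0.38,-0.1]'
python3 - <<'E'
from h import *
o=observe();print(o['t'],o['tool_pos'],o['grip_width'],o['force'].round(1))
c=imaging.camera_info('wrist');im=imaging.read_camera('wrist');cv2.imwrite('pics/w16.png',im)
t=imaging.read_camera('top');ct=imaging.camera_info('top');cs=imaging.camera_info('side');s=imaging.read_camera('side')
cv2.imwrite('pics/top9.png',t);cv2.imwrite('pics/side9.png',s)
a,r=blob(im,'orange',(150,30,500,280));print('fin w',a,atz(c,cv2.boxPoints(r),79).round(1)[:,:2].tolist())
p=proj(cs,[[606,272,60]])[0].astype(int);b,_=blob(s,'orange',(p[0]-25,p[1]-20,p[0]+25,p[1]+20));print('fin tri',tri([(c,a),(cs,b)]))
# lane: guide/fence/bar change by top camera
for n,im2 in(('before',cv2.imread('pics/top0.png')),('after',t)):
    try: a,r=blob(im2,'red',(370,215,410,262));print(n,'bar',lane(atz(ct,cv2.boxPoints(r),71)).round(0).tolist())
    except Exception as e: print(n,'bar hidden')
    print(n,edges(ct,im2,41,50,86,3))
E
```

```text
t: 23.85
tool_pos: [607.2, 273.0, 67.4]
eef_rot: [0.654, 0.757, 0.0, -0.0]
force: [-0.2, -0.3, -1.1]
grip_width: 39.5
grasp_force: 0.0
t: 24.52
tool_pos: [616.0, 222.8, 259.8]
eef_rot: [0.655, 0.756, 0.002, 0.001]
force: [-0.9, -0.3, -1.3]
grip_width: 39.6
grasp_force: 0.0
24.5167 [615.98651619 222.77845936 259.79463544] 39.58118324748195 [-0.9 -0.3 -1.3]
fin w [322.40594626 132.65523156] [[597.4, 302.4], [607.6, 303.9], [617.1, 238.1], [606.5, 236.6]]
fin tri [608.37821854 270.31090769  47.53087238]
before bar [[14.0, 88.0], [-5.0, 50.0], [-15.0, 54.0], [4.0, 93.0]]
before [(-26.5, 3.9)]
after bar [[12.0, 71.0], [-28.0, 81.0], [-26.0, 90.0], [14.0, 80.0]]
after [(-26.0, 4.4)]
```

```bash
python3 -c "
from h import *
go([546,-100,260],V[2]-np.pi/2)"
```

```text
turn [-0.0038 -0.0005 -0.1074] shift [-0.6211 -0.2272 -0.0081] rows>= 7.9
```

```bash
python3 -m pendant '[0,0,-0.05,-0.075,-0.027,-0.01,-0.1,0,0,-0.107,-0.15,-0.055,-0.02,-0.1,0,0,-0.107,-0.225,-0.082,-0.03,-0.1,0,0,-0.107,-0.3,-0.11,-0.03,-0.1,0,0,-0.107,-0.375,-0.137,-0.03,-0.1,0,0,-0.107,-0.45,-0.165,-0.03,-0.1,0,0,-0.107,-0.525,-0.192,-0.03,-0.1,0,0,-0.107,-0.6,-0.22,-0.02,-0.1]'
python3 -m pendant '[0,0,0,-0.2,0,0.03,-0.1,0,0,0,-0.2,0,0.03,-0.1,0,0,0,-0.2,0,0.03,-0.1,0,0,0,-0.2,0,0.03,-0.1,0,0,0,-0.2,0,0.03,-0.1]'
python3 - <<'E'
from h import *
import pickle
c=imaging.camera_info('wrist');im=imaging.read_camera('wrist');cv2.imwrite('pics/w17.png',im)
o=observe();print(o['t'],lane(o['tool_pos']),o['tool_pos'][2])
for a,b in((20,35),(35,50),(60,72),(74,86)): print(a,edges(c,im,41,a,b))
a,r=blob(im,'red',(100,60,330,290));B=lane(atz(c,cv2.boxPoints(r),71));print('bar',B.round(1).tolist(),r)
E
```

```text
t: 25.33
tool_pos: [548.4, -90.0, 266.4]
eef_rot: [0.621, 0.784, -0.0, -0.001]
force: [0.7, -0.4, 0.4]
grip_width: 39.2
grasp_force: 0.0
t: 25.75
tool_pos: [571.3, -186.1, 250.5]
eef_rot: [0.622, 0.783, -0.0, -0.002]
force: [0.5, -0.3, -0.1]
grip_width: 39.4
grasp_force: 0.0
25.8 [[  3.91631815 -35.10991247]] 251.0889563812853
20 [(-29.5, 12.4), (27.5, -21.7), (31.0, 23.5), (51.5, -11.9), (64.0, -10.3), (73.0, 11.5)]
35 [(-29.5, 11.9), (27.5, -22.2), (31.0, 23.0)]
60 [(-42.5, -6.6), (-35.5, 5.9), (-29.0, 13.0), (27.5, -22.1), (31.0, 23.2), (47.0, -9.0), (50.0, 7.4)]
74 [(-32.0, -4.4), (-29.0, 10.9), (27.5, -22.4), (31.0, 24.1)]
bar [[-28.1, 95.0], [37.8, 71.6], [34.3, 59.3], [-31.8, 82.1]] ((222.62693786621094, 179.03463745117188), (12.103399276733398, 61.832584381103516), 15.255120277404785)
```

```bash
python3 -m pendant '[0,0,0,0,0,0,-0.1,0,0,0,0,0,0,-0.1,0,0,0,0,0,0,-0.1]'; python3 -c "
from cell import job_done
print(job_done())"
```

```text
t: 26.05
tool_pos: [571.9, -185.2, 252.7]
eef_rot: [0.621, 0.784, 0.0, -0.0]
force: [0.4, -0.4, -0.5]
grip_width: 39.1
grasp_force: 0.0
the job is handed in; nothing more can be done
None
```

The job is handed in at 26 s (no verdict was shown): I set the lane to a gap of about 60.7 mm, the gauge slid freely out past the green-striped end, and it now lies in the blue tray with the guide still at that setting.

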